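# Hold the sprung key box open

### The job

Take the round power bank off the lid of the wooden key box and set it down, not dropped, flat and centred on the round charging pad, and let go of it. Only then raise the key box's lid and hold it steady, open at 60 degrees from closed, so that someone can take the keys from the dish inside; the lid shuts by itself when let go, so finish while still holding it there with the gripper. Leave the other things on the shelf where they are.

Things in the scene. Friction and masses are not known exactly. Their poses are not given: they have to be found in the camera images.
- keybox: Brown wooden box fixed to the shelf, 130 mm (its x) by 180 mm (its y) by 60 mm high, walls 8 mm, closed by a hinged lid; inside, part of the box, a white dish with two keys. Origin: centre of its underside. Its x axis points from the front, with the steel rail, to the hinge at the back; z up. Stands on the left or the right, turned up to 0.35 rad.
- lid (a joint): Angle of the key box's lid in rad: 0 closed (level), grows as its front edge rises, stop at 1.45; 60 degrees is 1.047. A wooden board 134 mm (box x) by 184 by 8 mm, 0.18 to 0.35 kg, on the box's rim: closed, its top is 68 mm above the shelf. Weight and a spring shut it from every angle; holding it up at the rail takes 1 to 4 N.
- lid_hinge (a point): Middle of the hinge axis, on the box's back rim: 65 mm along the box's +x from its origin, 60 mm up. The axis runs along the box's y.
- lid_rail (a point): Middle of the lid's rail: a round steel bar 10 mm thick, 110 mm long along the box's y, on an arm at each end, 46 mm clear of the lid's front edge, free above and below. It turns with the lid: 180 mm from the hinge axis, 4 mm above the lid's underside; closed, 115 mm in front of the box's centre, 64 mm above the shelf. A pinched bar can turn between the pads.
- power_bank: Round white power bank, a flat cylinder 58 mm in diameter and 28 mm high, 0.13 to 0.25 kg. Origin: centre of its underside, z up. Lies loose and flat on the closed lid at the start.
- pad: Round grey charging pad, a flat disc 100 mm in diameter and 8 mm high with a short cable stub towards +x, fixed to the shelf. Origin: centre of its underside; its flat top is 8 mm above the shelf. Stands on the other side from the key box.
- canister: Aluminium canister with twist cap, upright, 51 mm in diameter, 106 mm high, behind the pad. Origin: centre of its underside. A bystander: stays where it is.
- earbud_case: Black earbud case, 46 x 60 x 24 mm, in front of the pad. Origin: centre of its underside. A bystander: stays where it is.
- pump_head: Chrome bike pump head, about 26 x 80 x 38 mm, lying behind the key box. Origin: centre of its underside. A bystander: stays where it is.
- tracker: Orange dog tag tracker, a disc 36 mm in diameter and 9 mm high with a small ear, far to the right, nearer the robot. Origin: centre of its underside. A bystander: stays where it is.
- tape_measure: Black tape measure, 62 x 30 x 58 mm, far to the right. Origin: centre of its underside. A bystander: stays where it is.
- glasses_case: Grey glasses case, 58 x 155 x 36 mm, far to the left. Origin: centre of its underside. A bystander: stays where it is.
Not all that is in view belongs to the job. What is meant by the power_bank is not green, and is the smaller of those in its own colour. Several things have the shape of the pad; the one meant has the colours described above.

How it is judged:
On the way, in this order (a step that is already met when the one before it is completed fails the run):
1. the power bank lies flat and centred on the charging pad, released (horizontal distance between power_bank and pad below 0.02 m and height (world z) of power_bank below 0.014 m and angle between power_bank's own z axis and vertical below 0.15 rad and contact force between the fingers and power_bank below 0.05 N and linear speed of power_bank below 0.03 m/s), for 0.2 s.
2. the gripper holds the lid steady at 60 degrees (value of joint lid between 0.942 and 1.152 rad and velocity of joint lid between -0.15 and 0.15 rad/s and contact force between the fingers and lid above 0.5 N), for 0.5 s.
At the end, for the whole second after the job is handed in: The gripper's fingers touch the lid with over 0.5 N and hold it at 60 degrees (54 to 66 degrees, 0.942 to 1.152 rad), slower than 0.15 rad/s; the power bank lies flat (within 0.15 rad) and untouched on the charging pad, within 20 mm of its centre (all of step 1 and all of step 2); the arm keeps its last pose, push and grip.
It fails at once if the lid was raised (over 0.12 rad) before the power bank was on the pad (value of joint lid above 0.12 rad and horizontal distance between power_bank and pad above 0.045 m).
It fails at once if the power bank was let go more than 27 mm above the pad (contact force between anything else and power_bank below 0.01 N and height (world z) of power_bank above 0.035 m and horizontal distance between power_bank and keybox above 0.13 m).
It fails at once if a bystander was moved more than 30 mm (distance of any of canister, earbud_case, pump_head, tracker, tape_measure, glasses_case from where it was at the start of the episode above 0.03 m).
It also fails if it takes over 58 s, if anything falls off the work surface, if the arm or the gripper's body presses on something with over 40 N, if the wrist force passes 120 N, or if a joint passes its speed limit or range.

### The arm

A 6-joint arm with a two-finger parallel gripper is mounted at the origin on the work surface. World frame = base frame: x ahead of the robot, y to its left, z up, the work surface at z = 0. Lengths are in m, angles in rad, forces in N, time in s.
With the tool pointing down it reaches from about 0.275 to 0.875 m from the base axis. Payload 12.5 kg.
Tool frame: the origin (TCP) lies between the finger pads; the fingertips stand 8 mm ahead of it and the grasp point (between the pads) lies 11 mm behind it; z points along the fingers, x is the direction in which the jaws open and shut, and the axes are right-handed (so a half turn about z gives the same grasp; the last joint's range is limited). The gripper opens to 85 mm and grips with 20 to 120 N. Pads are 22 mm wide; open, the fingers measure 114 mm over their backs; the gripper's body (76 mm by 85 mm) begins 54 mm behind the grasp point. The pads swing forward as they close: fully open they stand 13 mm farther back than shut.
Start: joints at [1.217, 0.351, 1.652, -0, 1.139, -0.085], TCP at [0.146, 0.53, 0.239] pointing down, gripper open.
Joint ranges: [-2.75, 2.75], [-0.79, 2.1], [0.01, 2.65], [-1.57, 4.71], [0.07, 3.14], [-2.87, 2.87]. Speed limits (rad/s): [2.22, 2.22, 2.79, 3.14, 3.14, 3.14].

### API

Orientations are given as a unit quaternion [x, y, z, w].
In Python, from plant import status, vision, ticket gives the robot as it stands. The module is installed in compiled form; this text tells all that it offers.
- The arm moves only by the tool move_arm, never from a script. Its argument "increments" is a list of rows, each a list of 7 numbers: the shift along the tool's x, y, z in units of 50 cm (1.0 is 50 cm), then the turn, a rotation vector about the tool's x, y, z in units of 0.5 rad (1.0 is 0.5 rad), then the closure, from -1 (fully open) to 1 (shut), so that 0 is half open. In form: [[tx, ty, tz, ax, ay, az, claw], ...]. A call has 1 to 20 rows; each row shifts and turns the commanded pose from where the row before left it, along the tool's axes as they then stand; what a row does not reach is not made up. A row lasts 1/8 s, in which the tool goes at most 62.5 mm and 10.7 degrees, less where a joint would pass 70% of its speed; a pose out of reach is approached as far as the arm can. A call with a number of a shift or a turn outside -1 to 1 is refused whole. A call with a gripper value outside its range is refused whole. The fingers move at their own pace and stop on an object; "grip_force" is the grip in N (left out, the last holds). Time passes only in rows, so rows that do not move let the fingers close. It gives the time, the measured TCP pose, the force and the opening at its end, in the units of the state.
- status.sense(): the state, without advancing time (a new reading comes with each control period).
- vision.snapshot(name): name is "side" or "top" or "wrist"; returns the picture (480x640x3 uint8, red, green, blue); there is no depth.
- vision.calibration(name): a dict with "fx", "fy", "cx", "cy" (pixels), "dist_coeffs" ([k1, k2, p1, p2, k3] as OpenCV has them; the pictures are not rectified), "camera_from_world" (4x4, takes a point from world to camera coordinates). Camera axes: x right, y up, looking along -z (the intrinsics and any distortion apply to the point x, -y, -z); pixel columns grow to the right and rows downward; lengths in m; the calibration is good to about 2 mm. A picture is of the moment at which its call begins: read the wrist's pose just before it. calibration takes no time and is no camera call; for the wrist camera it gives the pose at the moment of the call.
- ticket.finish_job(): hands the job in, once; it reports no verdict.
The state is a dict: "clock": time; "q": joint angles; "joint_vel": joint speeds; "tau": joint torques, N m; "ee_pos": TCP position; "eef_rot": TCP orientation; "wrist_force": force on the tool from outside, world axes, zero at the start; "torque": the same for the moment, N m; "grip_width": opening from 0.0 (shut) to 1.0 (fully open).
Only numpy, scipy, OpenCV 4.12 (cv2) and the standard library are available. Lean on these libraries where they do the work, as an engineer would, in place of code of your own. Each camera call takes 0.05 s, during which the arm holds its last target.

## Working session

There is one attempt and no reset: what is moved stays moved. The work goes in short steps, Python scripts to look and compute and a tool call to move; the robot and the scene stay as the last step left them, time stands still between calls to the robot, and variables do not carry over. Pictures are saved under pics/ and viewed, and the job is handed in when it is done.

Besides the shell and the picture viewer there is one more tool, called after "Call:" by a JSON object that holds its "name" and its "arguments", one argument or row to a line. move_arm: Moves the arm, as the interface text tells. Its arguments: {"type":"object","properties":{"increments":{"type":"array","items":{"type":"array","items":{"type":"number","minimum":-1,"maximum":1}}},"grip_force":{"type":"number"}},"required":["increments"]}

```bash
mkdir -p pics; ls; cat > h.py <<'E'
import numpy as np,cv2
from plant import status,vision,ticket
from scipy.spatial.transform import Rotation as R
def snap(n,name):
    c=vision.calibration(n); im=vision.snapshot(n); cv2.imwrite(f'pics/{name}.png',im[:,:,::-1]); np.save(f'pics/{name}.npy',np.array([c],dtype=object),allow_pickle=True); return im,c
def load(name):
    return cv2.imread(f'pics/{name}.png'),np.load(f'pics/{name}.npy',allow_pickle=True)[0]
def K(c): return np.array([[c['fx'],0,c['cx']],[0,c['fy'],c['cy']],[0,0,1.]])
def ray(c,uv):
    p=cv2.undistortPoints(np.array(uv,float).reshape(-1,1,2),K(c),np.array(c['dist_coeffs'],float)).reshape(-1,2)
    T=np.linalg.inv(np.array(c['camera_from_world']))
    d=np.c_[p[:,0],-p[:,1],-np.ones(len(p))]@T[:3,:3].T
    return T[:3,3],d
def onz(c,uv,z):
    o,d=ray(c,uv); return o+d*((z-o[2])/d[:,2])[:,None]
def proj(c,P):
    P=np.atleast_2d(P); T=np.array(c['camera_from_world']); q=P@T[:3,:3].T+T[:3,3]
    q=q*[1,-1,-1]
    return cv2.projectPoints(q,np.zeros(3),np.zeros(3),K(c),np.array(c['dist_coeffs'],float))[0].reshape(-1,2)
E
python3 - <<'E'
from h import *
print(status.sense())
for n in ['side','top','wrist']: snap(n,n+'0')
E
```

```text
pics
{'clock': 0.0, 'q': array([ 1.21742399e+00,  3.51236736e-01,  1.65244022e+00,  1.45936743e-05,
        1.13907379e+00, -8.46307812e-02]), 'joint_vel': array([ 0.00133044, -0.00025431,  0.00089941,  0.00018419,  0.00047779,
        0.0005233 ]), 'tau': array([ 3.67356508e-03, -5.06102800e+01, -2.91411781e+01,  1.13338174e-04,
        4.47959377e-03,  2.17545551e-05]), 'ee_pos': array([0.14591161, 0.52995813, 0.238752  ]), 'eef_rot': array([ 7.95463337e-01,  6.06001439e-01, -4.92176874e-04,  3.05121843e-04]), 'wrist_force': array([ 0.02350662, -0.01198203,  0.63075612]), 'torque': array([-0.04729109, -0.00516722, -0.05868586]), 'grip_width': 1.0005547985626237}
```

View pics/top0.png

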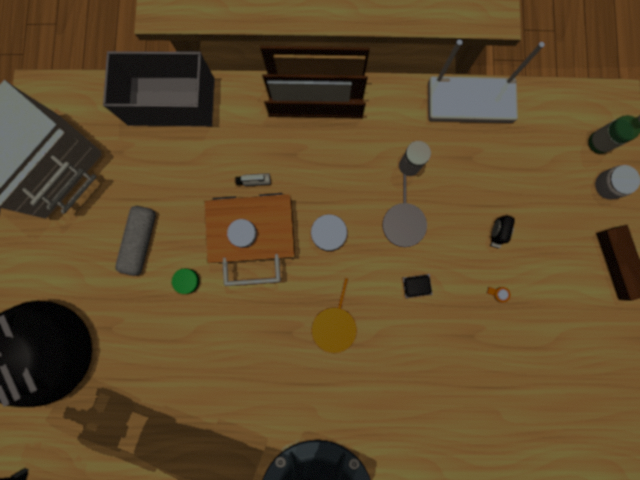

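View pics/side0.png

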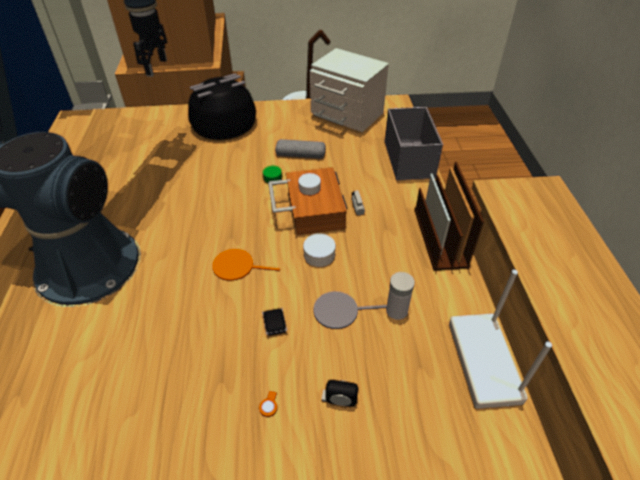

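View pics/wrist0.png

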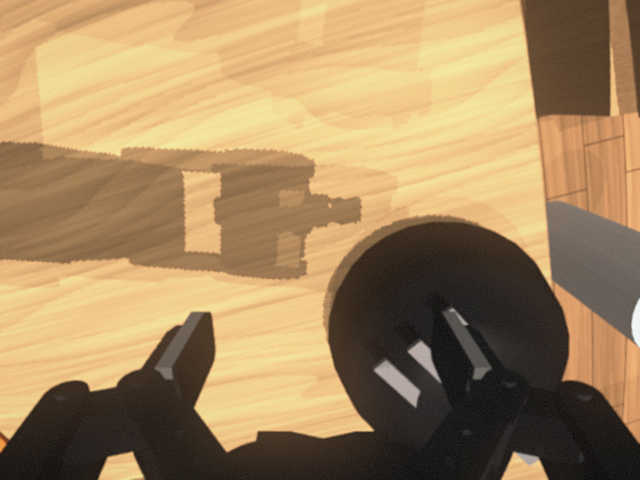

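Top view: there are two white discs, at (241,233) on the lid and at (329,232) on the shelf (larger), plus a green one at (185,280). The power bank is the smaller white disc, on the lid. For the pad there is a grey disc at (405,225) and an orange one at (334,330); the grey one with its stub towards +x is the pad. I'll confirm both in a crop and measure.

```bash
python3 - <<'E'
from h import *
im,c=load('top0'); T=np.linalg.inv(c['camera_from_world']); print('cam',T[:3,3].round(3), c['fx'])
print(proj(c,[[0,0,0],[.146,.53,.239]]).round(0))
hsv=cv2.cvtColor(im,cv2.COLOR_BGR2HSV)
for n,z,(u,v) in [('pb',.096,(241,233)),('big',.04,(329,232)),('pad',.008,(405,225)),('wood',0.068,(220,240)),('or',0,(334,330)),('rail',.064,(250,283))]:
    print(n,onz(c,[(u,v)],z).round(3), hsv[v,u])
crop=im[160:320,160:460]; cv2.imwrite('pics/crop0.png',np.clip(cv2.resize(crop,None,fx=2.6,fy=2.6,interpolation=cv2.INTER_CUBIC)*1.6,0,255))
E
```

```text
cam [ 0.461 -0.013  1.008] 448.82381456071715
[[316. 497.]
 [  1. 464.]]
pb [[0.561 0.162 0.096]] [105  28 128]
big [[ 0.573 -0.019  0.04 ]] [108  26 128]
pad [[ 0.596 -0.189  0.008]] [ 7 25 91]
wood [[0.549 0.211 0.068]] [ 14 190 117]
or [[ 0.359 -0.034  0.   ]] [ 21 228 115]
rail [[0.46  0.145 0.064]] [19 46 95][ WARN:0@0.704] global loadsave.cpp:1063 imwrite_ Unsupported depth image for selected encoder is fallbacked to CV_8U.
```

View pics/crop0.png

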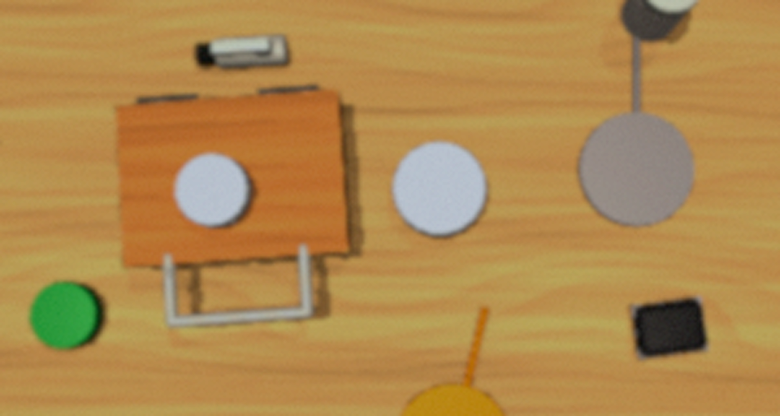

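The crop confirms it: the small white disc on the lid is the power bank, and the grey disc with the stub towards +x is the pad. Next I'll fit them precisely.

```bash
cat > meas.py <<'E'
from h import *
im,c=load('top0')
hsv=cv2.cvtColor(im,cv2.COLOR_BGR2HSV); 
def comp(mask,seed):
    m=mask.astype(np.uint8); n,l,s,ce=cv2.connectedComponentsWithStats(m); k=l[seed[1],seed[0]]
    return (l==k).astype(np.uint8)
def circ(mask,z,name):
    mask=cv2.morphologyEx(mask,cv2.MORPH_OPEN,np.ones((5,5),np.uint8))
    ct=max(cv2.findContours(mask,cv2.RETR_EXTERNAL,cv2.CHAIN_APPROX_NONE)[0],key=cv2.contourArea)
    P=onz(c,ct.reshape(-1,2),z)[:,:2]; (x,y),r=cv2.minEnclosingCircle(P.astype(np.float32))
    A=np.c_[2*P,np.ones(len(P))]; s=np.linalg.lstsq(A,(P**2).sum(1),rcond=None)[0]
    print(name,'fit',s[:2].round(4),'r',np.sqrt(s[2]+s[:2]@s[:2]).round(4),'mec',round(x,4),round(y,4),round(r,4))
    return s[:2]
H,S,V=[hsv[...,i].astype(int) for i in range(3)]
wm=(S<60)&(V>105)
circ(comp(wm,(241,233)),.096,'pb'); circ(comp(wm,(329,232)),.03,'big')
circ(comp((S<70)&(V>60),(405,225)),.008,'pad')
print('wood/table hues',H[240,220],S[240,220],V[240,220],H[200,330],S[200,330])
m=comp((H<17)&(S>150)&(V>85),(220,240)); m=cv2.morphologyEx(m,cv2.MORPH_CLOSE,np.ones((25,25),np.uint8));m=cv2.morphologyEx(m,cv2.MORPH_OPEN,np.ones((9,9),np.uint8))
ct=max(cv2.findContours(m,cv2.RETR_EXTERNAL,cv2.CHAIN_APPROX_NONE)[0],key=cv2.contourArea)
P=onz(c,ct.reshape(-1,2),.068)[:,:2]
(cx,cy),wh,a=cv2.minAreaRect(P.astype(np.float32)); print('lid',cx,cy,wh,a)
mm=im.copy(); cv2.drawContours(mm,[ct],-1,(255,0,0),1)
# rail
rm=((S<90)&(V>70)).astype(np.uint8); rm[:262]=0; rm[295:]=0; rm[:,:215]=0; rm[:,290:]=0
ys,xs=np.nonzero(rm); 
lo=[(x,ys[xs==x]) for x in range(228,278)]
pts=np.array([(x,y[y>272].mean()) for x,y in lo if (y>272).sum()>1])
Q=onz(c,pts,.069)[:,:2]; Q=Q[np.abs(Q[:,0]-np.median(Q[:,0]))<.02]
k=np.polyfit(Q[:,1],Q[:,0],1); print('rail slope',k, 'n',len(Q), 'xs',xs[ys>268].min(),xs[ys>268].max(),np.median(Q,0))
cv2.imwrite('pics/m.png',cv2.resize(mm[150:310,170:320],None,fx=4,fy=3.7))
E
python3 meas.py
```

```text
pb fit [0.5631 0.1631] r 0.0268 mec 0.5631 0.1635 0.0283
big fit [ 0.5757 -0.0172] r 0.0375 mec 0.5766 -0.017 0.0394
pad fit [ 0.5968 -0.188 ] r 0.0477 mec 0.5968 -0.1879 0.0491
wood/table hues 14 190 117 18 152
lid 0.5759750604629517 0.15192554891109467 (0.13683027029037476, 0.1874202936887741) 4.6780104637146
rail slope [-0.10025243  0.47750501] n 50 xs 223 280 [0.46299198 0.13937389]
```

View pics/m.png

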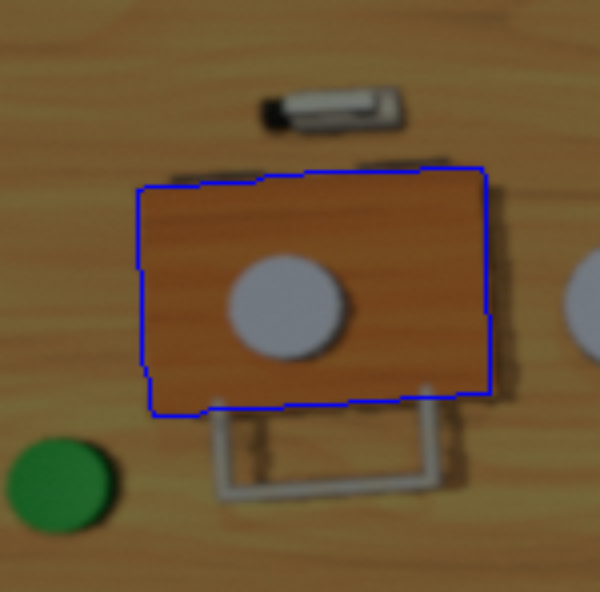

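```bash
cat > plan.py <<'E'
import sys; from h import *
# usage: plan.py x y z a  -> tool-frame shift (units) + rotation vec (units), shift expressed in tool frame AFTER rotation
def go(x,y,z,a):
    s=status.sense(); p=np.array(s['ee_pos']); Rc=R.from_quat(s['eef_rot'])
    Rt=R.from_matrix(np.array([[np.cos(a),np.sin(a),0],[np.sin(a),-np.cos(a),0],[0,0,-1]]))
    print('clock',round(s['clock'],2),'pos',p.round(4),'a',np.arctan2(Rc.as_matrix()[1,0],Rc.as_matrix()[0,0]).round(4),'F',np.round(s['wrist_force'],1),'w',round(s['grip_width'],3))
    print('rot units',((Rc.inv()*Rt).as_rotvec()/.5).round(4),'then shift units',(Rt.inv().apply(np.array([x,y,z])-p)/.5).round(4))
if __name__=='__main__': go(*map(float,sys.argv[1:5]))
E
python3 plan.py .563 .163 .2 .085
```

```text
clock 0.15 pos [0.1459 0.53   0.2389] a 1.3021 F [ 0.3 -1.1  0.2] w 1.0
rot units [9.0000e-04 1.7000e-03 2.4341e+00] then shift units [0.7688 0.8022 0.0778]
```

Call:
{"name": "move_arm", "arguments": {
  "increments": [
    [0,0,0,0,0,0.348,-1],
    [0,0,0,0,0,0.348,-1],
    [0,0,0,0,0,0.348,-1],
    [0,0,0,0,0,0.348,-1],
    [0,0,0,0,0,0.348,-1],
    [0,0,0,0,0,0.348,-1],
    [0,0,0,0,0,0.346,-1],
    [0.077,0.08,0,0,0,0,-1],
    [0.077,0.08,0,0,0,0,-1],
    [0.077,0.08,0,0,0,0,-1],
    [0.077,0.08,0,0,0,0,-1],
    [0.077,0.08,0,0,0,0,-1],
    [0.077,0.08,0,0,0,0,-1],
    [0.077,0.08,0,0,0,0,-1],
    [0.077,0.08,0,0,0,0,-1],
    [0.077,0.08,0,0,0,0,-1],
    [0.077,0.08,0,0,0,0,-1]
  ],
  "grip_force": 30
}}

```text
clock: 2.28
ee_pos: [0.5648, 0.1629, 0.2391]
eef_rot: [0.999, 0.042, -0.0, -0.0]
wrist_force: [0.2, 0.9, 0.5]
grip_width: 0.995
```

```bash
python3 - <<'E'
from h import *
import plan
plan.go(.563,.163,.08,.085)
im,c=snap('wrist','w1'); print(proj(c,[[.563,.163,.096],[.563,.163,.068]]).round(1))
E
```

```text
clock 2.27 pos [0.5648 0.1629 0.2391] a 0.0848 F [0.2 0.9 0.5] w 0.995
rot units [-0.0001  0.0005 -0.0003] then shift units [-0.0035 -0.0005  0.3183]
[[319.5 226.3]
 [319.8 216.8]]
```

View pics/w1.png

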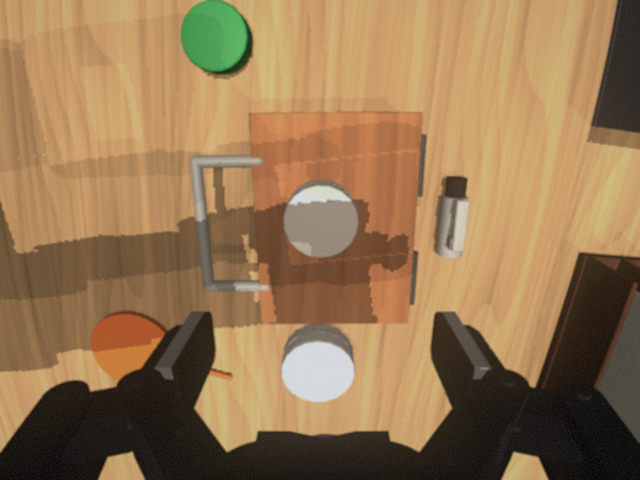

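```bash
python3 - <<'E'
from h import *
im,c=load('w1')
T=np.linalg.inv(c['camera_from_world']); print(T[:3,3].round(3),-T[:3,2].round(3))
y=.085; ux=np.array([np.cos(y),np.sin(y),0]);uy=np.array([-np.sin(y),np.cos(y),0]); b=np.array([.576,.152,0])
o=im.copy()
def dr(P,col): cv2.polylines(o,[proj(c,P).round().astype(int).reshape(-1,1,2)],True,col,1)
dr(np.array([b+ux*sx*.067+uy*sy*.092+[0,0,.068] for sx,sy in [(1,1),(1,-1),(-1,-1),(-1,1)]]),(255,0,0))
t=np.linspace(0,6.28,60)[:,None]
for z in (.096,.068): dr(np.array([.563,.163,z])+.029*np.c_[np.cos(t),np.sin(t),0*t],(0,0,255))
dr(np.array([b-ux*.115+s*uy+[0,0,.064] for s in(.055,-.055)]),(0,255,0))
cv2.imwrite('pics/o1.png',cv2.resize(o[90:350,170:490],None,fx=2.3,fy=2.3))
E
```

```text
[0.558 0.244 0.374] [ 0.027 -0.313 -0.949]
```

View pics/o1.png

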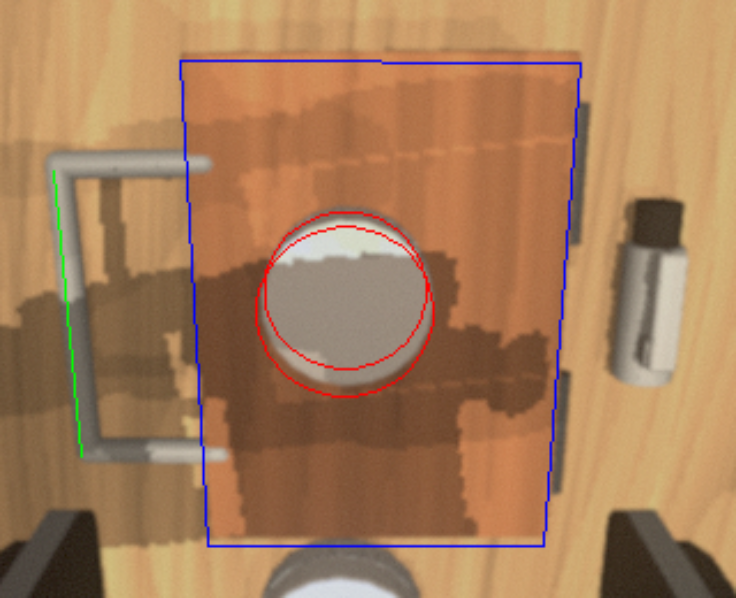

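Overlay: my top-camera model sits about 3 mm low in y compared with the wrist view, which is within the calibration error. I'll split the difference and descend.

Call:
{"name": "move_arm", "arguments": {
  "increments": [
    [-0.003,-0.0034,0.08,0,0,0,-1],
    [0,0,0.08,0,0,0,-1],
    [0,0,0.08,0,0,0,-1],
    [0,0,0.04,0,0,0,-1],
    [0,0,0.038,0,0,0,-1],
    [0,0,0,0,0,0,-1],
    [0,0,0,0,0,0,-1]
  ]
}}

```text
clock: 3.2
ee_pos: [0.5624, 0.1661, 0.0811]
eef_rot: [0.999, 0.043, 0.001, -0.0]
wrist_force: [-0.1, -0.3, -0.1]
grip_width: 1.0
```

Call:
{"name": "move_arm", "arguments": {
  "increments": [
    [0,0,0,0,0,0,0],
    [0,0,0,0,0,0,0.5],
    [0,0,0,0,0,0,0.5],
    [0,0,0,0,0,0,0.5],
    [0,0,0,0,0,0,0.5],
    [0,0,0,0,0,0,0.5]
  ],
  "grip_force": 30
}}

```text
clock: 3.95
ee_pos: [0.5623, 0.166, 0.0812]
eef_rot: [0.999, 0.042, 0.001, -0.0]
wrist_force: [-1.8, -0.1, 5.2]
grip_width: 0.666
```

```bash
python3 - <<'E'
from h import *
import plan
plan.go(.597,-.188,.2,.085)
im,c=snap('wrist','w2'); 
E
```

```text
clock 3.95 pos [0.5623 0.166  0.0812] a 0.085 F [-1.8 -0.1  5.2] w 0.666
rot units [-0.0002 -0.0024  0.    ] then shift units [ 0.009   0.7114 -0.2376]
```

View pics/w2.png

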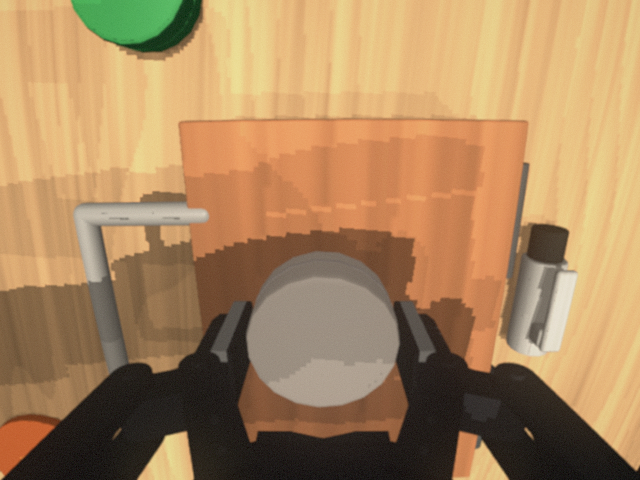

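The bank is gripped at 0.666 opening, about 57 mm, and looks centred between the pads at (323,330). Lifting and carrying it over.

Call:
{"name": "move_arm", "arguments": {
  "increments": [
    [0,0,-0.04,0,0,0,0.5],
    [0,0,-0.08,0,0,0,0.5],
    [0,0,-0.1,0,0,0,0.5],
    [0.001,0.079,0,0,0,0,0.5],
    [0.001,0.079,0,0,0,0,0.5],
    [0.001,0.079,0,0,0,0,0.5],
    [0.001,0.079,0,0,0,0,0.5],
    [0.001,0.079,0,0,0,0,0.5],
    [0.001,0.079,0,0,0,0,0.5],
    [0.001,0.079,0,0,0,0,0.5],
    [0.001,0.079,0,0,0,0,0.5],
    [0,0.073,0,0,0,0,0.5],
    [0,0,0,0,0,0,0.5],
    [0,0,0,0,0,0,0.5]
  ]
}}

```text
clock: 5.75
ee_pos: [0.5957, -0.1845, 0.1902]
eef_rot: [0.999, 0.042, -0.0, -0.0]
wrist_force: [-0.2, 1.3, -0.8]
grip_width: 0.668
```

```bash
python3 - <<'E'
from h import *
import plan
plan.go(.596,-.185,.0205,.085)
im,c=snap('wrist','w3'); im,c=snap('top','t3'); im,c=snap('side','s3')
a,_=load('t3'); b,_=load('s3')
cv2.imwrite('pics/c3.png',np.hstack([cv2.resize(a[130:330,300:500],(400,400)),cv2.resize(b[180:380,230:430],(400,400))]))
E
```

```text
clock 5.75 pos [ 0.5957 -0.1845  0.1902] a 0.0849 F [-0.2  1.3 -0.8] w 0.668
rot units [-0.0008  0.0008 -0.0002] then shift units [0.0006 0.0012 0.3393]
```

View pics/w3.png

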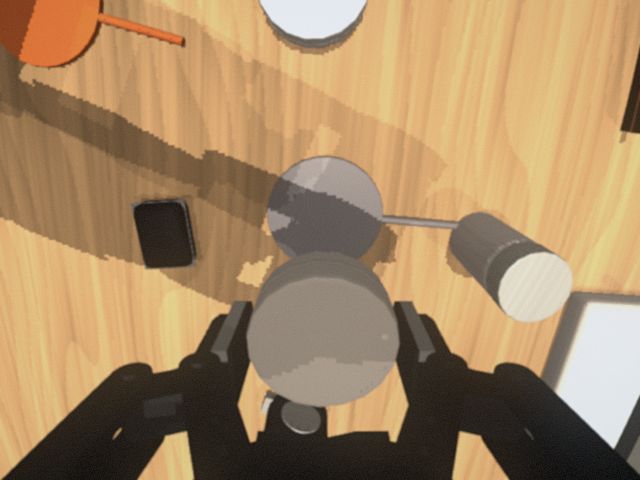

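View pics/c3.png

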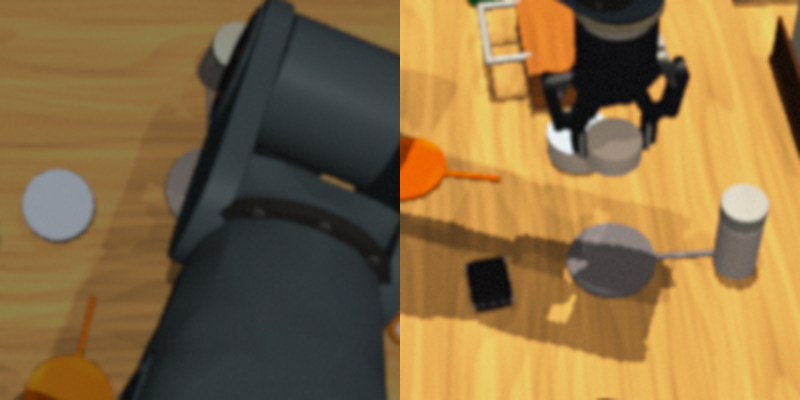

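Wrist view: the bank is held level with the pad visible behind it, and its column of about 325 matches the bank's 323. A quick numerical check, then lower.

```bash
python3 - <<'E'
from h import *
im,c=load('w3')
# top edge of pad ~ (325,156), left (267,212), right (383,212)
E=onz(c,[(325,156),(267,212),(383,212)],.008); print(E.round(4))
A=np.c_[2*E[:,:2],np.ones(3)]; s=np.linalg.solve(A,(E[:,:2]**2).sum(1)); print('pad',s[:2].round(4),np.sqrt(s[2]+s[:2]@s[:2]))
# bank: top z= .19+.016; left 247 right 400 bottom 405
E=onz(c,[(247,335),(400,335),(323,405)],.206); 
A=np.c_[2*E[:,:2],np.ones(3)]; s=np.linalg.solve(A,(E[:,:2]**2).sum(1)); print('bank',s[:2].round(4),np.sqrt(s[2]+s[:2]@s[:2]))
E
```

```text
[[ 0.594  -0.1358  0.008 ]
 [ 0.5488 -0.1868  0.008 ]
 [ 0.6474 -0.1784  0.008 ]]
pad [ 0.5983 -0.1851] 0.04955134205175775
bank [ 0.5964 -0.1821] 0.027758889875640548
```

Call:
{"name": "move_arm", "arguments": {
  "increments": [
    [0.003,0.004,0.07,0,0,0,0.5],
    [0,0,0.08,0,0,0,0.5],
    [0,0,0.08,0,0,0,0.5],
    [0,0,0.05,0,0,0,0.5],
    [0,0,0.03,0,0,0,0.5],
    [0,0,0.014,0,0,0,0.5],
    [0,0,0.008,0,0,0,0.5],
    [0,0,0.003,0,0,0,0.5],
    [0,0,0,0,0,0,0.5],
    [0,0,0,0,0,0,0.5]
  ]
}}

```text
clock: 7.15
ee_pos: [0.5977, -0.1869, 0.0232]
eef_rot: [0.999, 0.042, 0.0, 0.0]
wrist_force: [0.2, -0.3, -1.1]
grip_width: 0.665
```

Call:
{"name": "move_arm", "arguments": {
  "increments": [
    [0,0,0.002,0,0,0,0.5],
    [0,0,0.002,0,0,0,0.5],
    [0,0,0,0,0,0,0.5]
  ]
}}

```text
clock: 7.52
ee_pos: [0.5978, -0.1869, 0.022]
eef_rot: [0.999, 0.043, 0.0, 0.0]
wrist_force: [-3.9, 1.4, 9.9]
grip_width: 0.663
```

Contact is felt: 9.9 N up. Opening, and holding still before retreating.

Call:
{"name": "move_arm", "arguments": {
  "increments": [
    [0,0,0,0,0,0,-0.5],
    [0,0,0,0,0,0,-1],
    [0,0,0,0,0,0,-1],
    [0,0,0,0,0,0,-1],
    [0,0,0,0,0,0,-1],
    [0,0,0,0,0,0,-1],
    [0,0,-0.05,0,0,0,-1],
    [0,0,-0.08,0,0,0,-1],
    [0,0,-0.1,0,0,0,-1],
    [0,0,-0.12,0,0,0,-1],
    [0,0,0,0,0,0,-1]
  ]
}}

```text
clock: 8.9
ee_pos: [0.5995, -0.1876, 0.2008]
eef_rot: [0.999, 0.043, 0.004, 0.002]
wrist_force: [0.1, 0.1, -1.1]
grip_width: 0.998
```

```bash
python3 - <<'E'
from h import *
import plan
plan.go(.4625,.144,.17,.085)
im,c=snap('wrist','w4')
E
```

```text
clock 8.9 pos [ 0.5995 -0.1876  0.2008] a 0.0851 F [ 0.1  0.1 -1.1] w 0.998
rot units [ 0.0077 -0.0155  0.0001] then shift units [-0.2167 -0.684   0.0617]
```

View pics/w4.png

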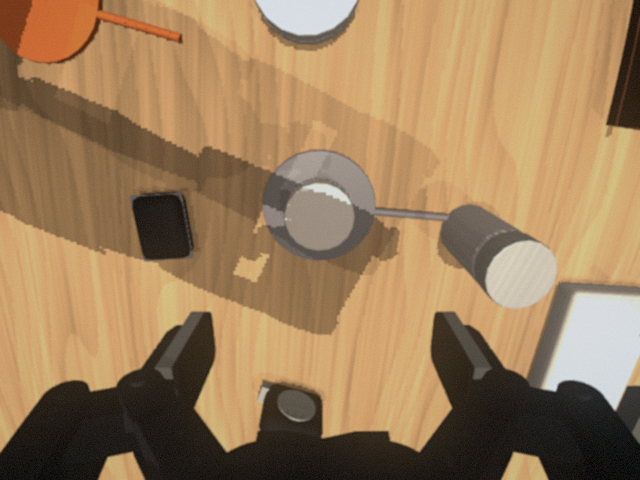

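The bank lies flat: its top is at (320,217) and the pad centre at (320,205). The gap is about what 28 mm of height should show, so it's centred. Going above the rail.

Call:
{"name": "move_arm", "arguments": {
  "increments": [
    [-0.027,-0.0855,0,0,0,0,-1],
    [-0.027,-0.0855,0,0,0,0,-1],
    [-0.027,-0.0855,0,0,0,0,-1],
    [-0.027,-0.0855,0,0,0,0,-1],
    [-0.027,-0.0855,0,0,0,0,-1],
    [-0.027,-0.0855,0,0,0,0,-1],
    [-0.027,-0.0855,0,0,0,0,-1],
    [-0.027,-0.0855,0,0,0,0,-1],
    [0,0,0,0,0,0,-1],
    [0,0,0,0,0,0,-1]
  ]
}}

```text
clock: 10.2
ee_pos: [0.4607, 0.1445, 0.195]
eef_rot: [0.999, 0.043, -0.001, 0.0]
wrist_force: [-0.4, -0.2, -0.7]
grip_width: 0.996
```

```bash
python3 - <<'E'
from h import *
import plan
plan.go(.4625,.144,.053,.085)
im,c=snap('wrist','w5'); snap('top','t5')
y=.085; ux=np.array([np.cos(y),np.sin(y),0]);uy=np.array([-np.sin(y),np.cos(y),0]); b=np.array([.576,.153,0])
print(proj(c,[b-ux*.115+s*uy+[0,0,.064] for s in(.05,0,-.05)]).round(1))
E
```

```text
clock 10.2 pos [0.4607 0.1445 0.195 ] a 0.0854 F [-0.4 -0.2 -0.7] w 0.996
rot units [0.0008 0.0027 0.0009] then shift units [0.0036 0.0012 0.284 ]
[[322.9 163.5]
 [322.9 232.9]
 [322.8 295. ]]
```

View pics/w5.png

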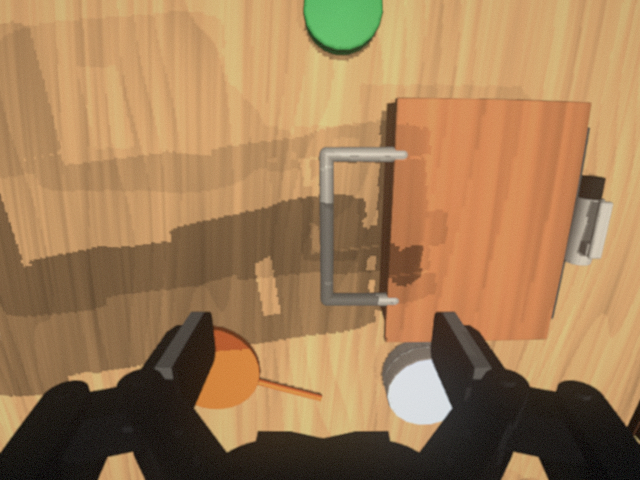

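View pics/t5.png

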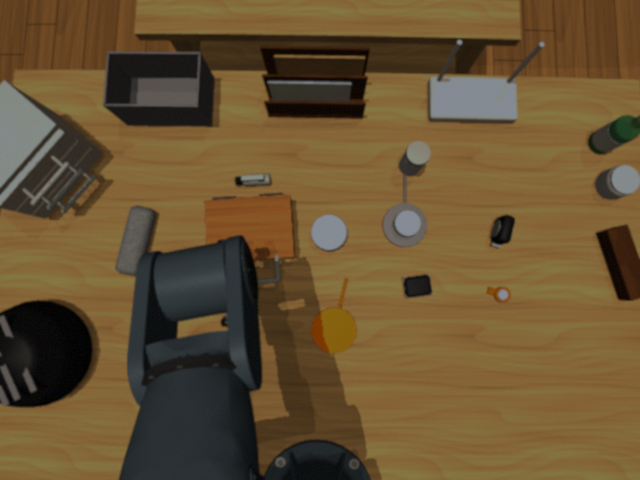

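The top view shows the bank centred on the pad at (406,223). In the wrist view the rail is parallel to the pads at column 327, about 3 mm off my model. Descending over the rail and closing on it.

Call:
{"name": "move_arm", "arguments": {
  "increments": [
    [0.006,0.001,0.07,0,0,0,-1],
    [0,0,0.08,0,0,0,-1],
    [0,0,0.07,0,0,0,-1],
    [0,0,0.04,0,0,0,-1],
    [0,0,0.022,0,0,0,-1],
    [0,0,0,0,0,0,-1],
    [0,0,0,0,0,0,0],
    [0,0,0,0,0,0,0.6],
    [0,0,0,0,0,0,1],
    [0,0,0,0,0,0,1],
    [0,0,0,0,0,0,1],
    [0,0,0,0,0,0,1],
    [0,0,0,0,0,0,1]
  ],
  "grip_force": 40
}}

```text
clock: 11.92
ee_pos: [0.4632, 0.144, 0.0544]
eef_rot: [0.999, 0.043, -0.001, 0.0]
wrist_force: [-2.4, -5.8, 0.6]
grip_width: 0.096
```

```bash
python3 - <<'E'
from h import *
import plan
plan.go(.4625,.144,.053,.085)
im,c=snap('wrist','w6')
E
```

```text
clock 11.93 pos [0.4632 0.144  0.0544] a 0.0852 F [-2.4 -5.8  0.6] w 0.096
rot units [0.0014 0.004  0.0005] then shift units [-0.0014 -0.      0.0028]
```

View pics/w6.png

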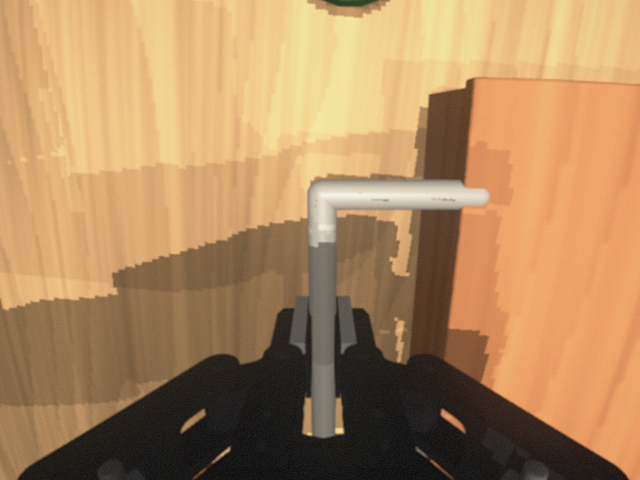

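Rail pinched at 0.096 opening, with the bar between the pads at column 322. Computing the arc.

```bash
python3 - <<'E'
import numpy as np
t=np.radians(np.linspace(0,60,17)); x=-.18*np.cos(t)+.004*np.sin(t); z=.18*np.sin(t)+.004*np.cos(t)
print(np.c_[np.diff(x),-np.diff(z)].__truediv__(.5).round(4).tolist())
E
```

```text
[[0.0013, -0.0235], [0.0028, -0.0234], [0.0044, -0.0232], [0.0059, -0.0228], [0.0073, -0.0224], [0.0088, -0.0219], [0.0102, -0.0212], [0.0116, -0.0205], [0.0129, -0.0197], [0.0141, -0.0188], [0.0153, -0.0179], [0.0165, -0.0168], [0.0176, -0.0157], [0.0185, -0.0145], [0.0195, -0.0133], [0.0203, -0.012]]
```

First half of the arc, then check.

Call:
{"name": "move_arm", "arguments": {
  "increments": [
    [0.0013,0,-0.0235,0,0,0,1],
    [0.0028,0,-0.0234,0,0,0,1],
    [0.0044,0,-0.0232,0,0,0,1],
    [0.0059,0,-0.0228,0,0,0,1],
    [0.0073,0,-0.0224,0,0,0,1],
    [0.0088,0,-0.0219,0,0,0,1],
    [0.0102,0,-0.0212,0,0,0,1],
    [0.0116,0,-0.0205,0,0,0,1],
    [0,0,0,0,0,0,1]
  ]
}}

```text
clock: 13.1
ee_pos: [0.4879, 0.1463, 0.1446]
eef_rot: [0.999, 0.043, -0.003, 0.001]
wrist_force: [-12.5, -5.1, 4.7]
grip_width: 0.098
```

Call:
{"name": "move_arm", "arguments": {
  "increments": [
    [0.0129,0,-0.0197,0,0,0,1],
    [0.0141,0,-0.0188,0,0,0,1],
    [0.0153,0,-0.0179,0,0,0,1],
    [0.0165,0,-0.0168,0,0,0,1],
    [0.0176,0,-0.0157,0,0,0,1],
    [0.0185,0,-0.0145,0,0,0,1],
    [0.0195,0,-0.0133,0,0,0,1],
    [0.0203,0,-0.012,0,0,0,1],
    [0,0,0,0,0,0,1],
    [0,0,0,0,0,0,1],
    [0,0,0,0,0,0,1],
    [0,0,0,0,0,0,1]
  ]
}}

```text
clock: 14.6
ee_pos: [0.5567, 0.1526, 0.2109]
eef_rot: [0.999, 0.043, 0.0, -0.0]
wrist_force: [-10.4, -3.5, 17.0]
grip_width: 0.096
```

```bash
python3 - <<'E'
from h import *
import plan
plan.go(.4625,.144,.053,.085)
for n in ['wrist','side','top']: snap(n,n+'7')
a,_=load('side7'); b,_=load('top7')
cv2.imwrite('pics/c7.png',np.hstack([cv2.resize(a[100:340,220:460],(400,400)),cv2.resize(b[150:310,180:340],(400,400))]))
E
```

```text
clock 14.6 pos [0.5567 0.1526 0.2109] a 0.0853 F [-10.4  -3.5  17. ] w 0.096
rot units [-0.0003 -0.0003  0.0006] then shift units [-0.1891  0.0011  0.3158]
```

View pics/c7.png

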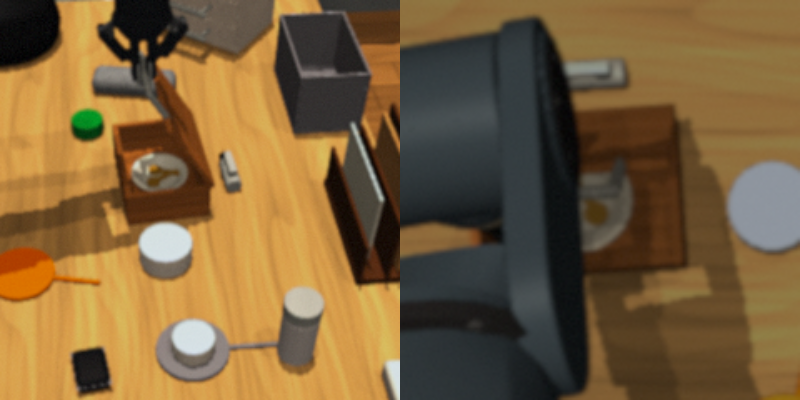

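View pics/wrist7.png

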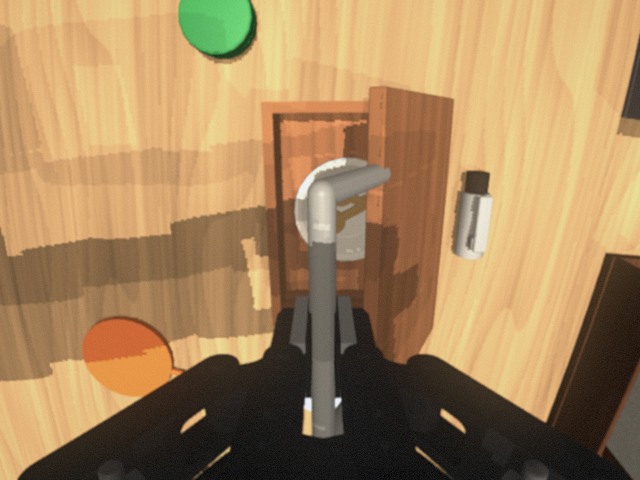

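View pics/top7.png

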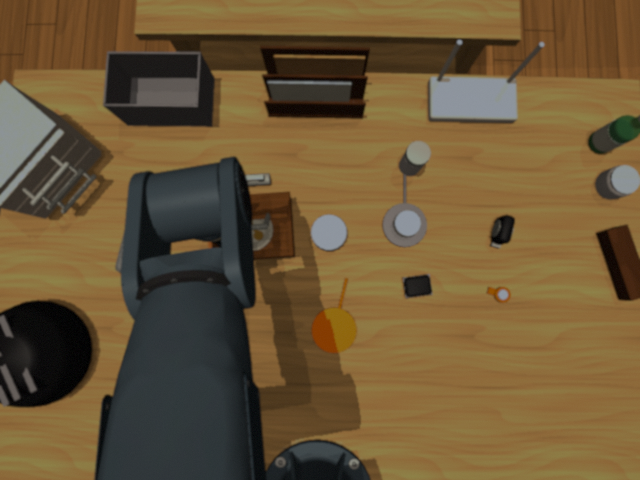

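The lid is up and the dish and keys are visible. I'll check the angle independently from the wrist image: lid corner at (370,88), box rim corner at (263,102).

```bash
python3 - <<'E'
from h import *
im,c=load('wrist7')
y=.085; ux=np.array([np.cos(y),np.sin(y),0]);uy=np.array([-np.sin(y),np.cos(y),0])
b=np.array([.577,.154,0])
W=lambda x,yy,z: b+ux*x+uy*yy+[0,0,z]
print('rim',proj(c,[W(-.065,.09,.06)]).round(1))
for d in (54,57,60,63,66):
    t=np.radians(d); print(d,proj(c,[W(.065-.132*np.cos(t),.092,.06+.132*np.sin(t)),W(.065-.132*np.cos(t)+.008*np.sin(t),.092,.06+.132*np.sin(t)+.008*np.cos(t))]).round(1).tolist())
cv2.imwrite('pics/z7.png',cv2.resize(im[70:230,240:480],None,fx=3.2,fy=3.2,interpolation=cv2.INTER_CUBIC))
E
```

```text
rim [[258.9 102.5]]
54 [[339.0, 90.2], [354.6, 89.6]]
57 [[352.6, 89.7], [369.4, 89.2]]
60 [[367.2, 89.3], [385.1, 88.9]]
63 [[382.7, 88.9], [401.6, 88.6]]
66 [[399.1, 88.7], [418.8, 88.5]]
```

View pics/z7.png

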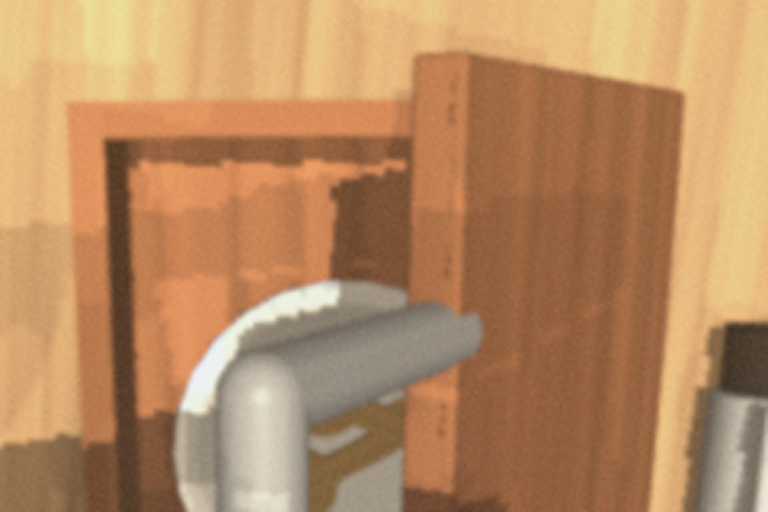

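The image gives about 60°, and the arm's arc gives 60.6°. Holding a little longer to confirm it's steady, then handing in.

Call:
{"name": "move_arm", "arguments": {
  "increments": [
    [0,0,0,0,0,0,1],
    [0,0,0,0,0,0,1],
    [0,0,0,0,0,0,1],
    [0,0,0,0,0,0,1],
    [0,0,0,0,0,0,1],
    [0,0,0,0,0,0,1],
    [0,0,0,0,0,0,1],
    [0,0,0,0,0,0,1]
  ]
}}

```text
clock: 15.75
ee_pos: [0.5567, 0.1526, 0.2109]
eef_rot: [0.999, 0.043, 0.0, -0.0]
wrist_force: [-11.1, -3.4, 17.4]
grip_width: 0.094
```

```bash
python3 - <<'E'
from h import *
s=status.sense(); print(s['clock'],s['ee_pos'],s['wrist_force'],s['grip_width'],np.abs(s['joint_vel']).max())
snap('wrist','w8'); a,_=load('wrist7'); b,_=load('w8'); print('mean diff',cv2.absdiff(a,b).mean())
print(ticket.finish_job())
E
```

```text
15.75 [0.556667   0.15257871 0.21090204] [-11.07548275  -3.41207231  17.3518195 ] 0.0938723275191753 0.0010373741208635912
mean diff 2.401050347222222
the job is handed in; nothing more can be done
None
```

I moved the small white power bank from the lid to the centre of the grey charging pad and let go only after feeling contact. I then pinched the lid rail, raised the lid and handed the job in while still holding it, at about 15.8 s of the 58 s allowed. The hand-in gives no verdict.

- **Lid angle:** it reads about 60°, with 59.4–60° from the wrist image and 60.6° from the arm's arc. Over the last second the arm's pose did not change.
- **Power bank:** the wrist and top views show it flat and centred to within a few mm.
- **Other things:** I saw nothing else moved in the pictures, but I did not measure the bystanders. The arm hides the glasses case in the last top view.
- **Disagreements:** the top and wrist cameras differed by about 3 mm, so I split the difference when grasping. About 20 N of sideways load remains on the wrist, because my arc was slightly off the hinge's true one. It was stable and well below the 120 N limit.

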